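Let the dish shelf down on its ratchet

TASK

Let the loaded dish shelf down until its plate is level with the top of the black receiving stage, as nearly as its ratchet allows (within one notch either way), and leave it locked there with the pawl dropped fully home between two teeth. Do it only by pressing the pad on the pawl's tail, gently, without forcing the pawl against its stop screw, and touch nothing else.

Things in the scene. Friction and masses are not known exactly. Their poses are not given: they have to be found in the camera images.
- drum_axis (a point): Point on the level axis of the steel ratchet wheel (84 mm over its tips, 12 mm thick), mid-thickness, 100 mm above the bench. Axes of the fixed stand: x out of the wheel's crank side, y towards the pawl's tail (shelf and column are at -y), z up. The pawl's 36 x 36 mm press pad is centred at x 0, y 137 mm; its upper face rests 51 to 72 mm above the axis, varying by start: feel for it.
- pawl_nose (a point): Lower tip of the dark steel pawl's nose, on top of the wheel: about 36 mm from the wheel's axis when fully home between teeth, over 42 mm when clear. Pressing the tail's pad about 7 to 7.5 mm down from rest clears it. The force rises to 4 to 8 N while the loaded tooth grips, then 3 to 4 N hold the pawl up; a spring drops it when let go.
- shelf_top (a point): Upper face of the aluminium shelf plate (120 x 110 x 8 mm), at its centre, under two clipped-on clear dishes. With the pawl clear the load sinks by itself, damped to 4 to 9 mm/s, 7.85 mm per tooth, over 80 mm if not stopped. After the pawl is dropped it sinks on to the next tooth, 0 to 7.85 mm further (up to 2 s), and locks. It is not to be wound up again.
- stage_top (a point): Upper face of the black receiving stage (180 x 150 x 12 mm plate on a pillar and a white base, beyond the shelf), at the plate's centre. At the start it is 25 to 65 mm lower than the shelf plate's upper face.
- drum (a joint): Angle of the ratchet wheel and drum (20 saw teeth, 6 mm deep), 0 to 0.15 at the start, growing as the drum turns back and the shelf sinks: 25 mm of shelf per rad, one tooth is 0.314 rad.
- bracket: Grey bracket carrying the pawl (pivot 77 mm from the pad's centre); origin not a point of use. A rubber-capped stop screw stands under the pad and ends its travel 9 to 21 mm below rest, set differently at each start: felt, not measured. There the force rises steeply, by some 10 N per mm. More than 15 N on pawl or bracket bends it.
- stand: The whole fixed lift stand with drum, crank and shelf, origin at the bench under the housing's front (36 mm behind the wheel's plane, on the axis line).
- stage: The receiving stage, origin at the centre of its upper face.
- flask: Bystander: plastic bottle, 64 mm wide, 150 mm tall; origin at its foot.
- dishes: Bystander: stack of two 91 mm dishes, 28 mm high; origin at its foot.
- tipbox: Bystander: grey pipette-tip box with clear lid, 122 x 82 x 73 mm; origin at its foot.

How it is judged:
On the way, in this order (a step that is already met when the one before it is completed fails the run):
1. the pawl's nose is held clear of the teeth (over 42 mm from the wheel's axis) while the shelf is still over 15 mm above the stage's level (distance between pawl_nose and drum_axis above 0.042 m and z of shelf_top in the frame of stage_top above 0.015 m), for 0.2 s.
2. the shelf has sunk to within 12 mm of the stage's level (z of shelf_top in the frame of stage_top between -0.012 and 0.012 m), for 0.1 s.
At the end, for the whole second after the job is handed in: The shelf plate's top is level with the stage's top within 9 mm (one notch is 7.85 mm), the pawl is fully home between two teeth (nose tip under 38 mm from the wheel's axis), the drum is still and the robot touches nothing (z of shelf_top in the frame of stage_top between -0.009 and 0.009 m and distance between pawl_nose and drum_axis below 0.038 m and velocity of joint drum between -0.03 and 0.03 rad/s).
It fails at once if the robot presses on the pawl or its bracket with more than 15 N (contact force between any of the fingers, the arm and bracket above 15 N).
It fails at once if the robot touches the stand, its wheel, crank or shelf (over 1 N) (contact force between any of the fingers, the arm and stand above 1 N).
It fails at once if the robot touches the receiving stage (over 1 N) (contact force between any of the fingers, the arm and stage above 1 N).
It fails at once if a bystander is moved by more than 15 mm (distance of any of flask, dishes, tipbox from where it was at the start of the episode above 0.015 m).
It also fails if it takes over 64 s, if anything falls off the work surface, if the arm or the gripper's body presses on something with over 40 N, if the wrist force passes 120 N, or if a joint passes its speed limit or range.

ROBOT

A 7-joint arm with a two-finger parallel gripper is mounted at the origin on the work surface. World frame = base frame: x ahead of the robot, y to its left, z up, the work surface at z = 0. Lengths are in m, angles in rad, forces in N, time in s.
With the tool pointing down it reaches from about 0.425 to 0.925 m from the base axis. Payload 6.8 kg.
Tool frame: the origin (TCP) lies midway between the tips of the shut fingers; the grasp point (between the pads) lies r.grip_point_offset behind it (r.grip_point_offset is the distance from the TCP to the grasp point, in m); z points along the fingers, y is the direction in which the jaws open and shut (so a half turn about z gives the same grasp; the last joint's range is limited). The gripper opens to 85 mm and grips with 20 to 120 N. Pads are 22 mm wide; open, the fingers measure 114 mm over their backs; the gripper's body (76 mm by 85 mm) begins 54 mm behind the grasp point. The pads swing forward as they close: fully open they stand 13 mm farther back than shut.
Start: joints at [-1.317, 0.477, 0.022, 1.555, -0.011, 1.109, -0.083], TCP at [0.239, 0.631, 0.231] pointing down, gripper open.
Joint ranges: [-2.96, 2.96], [-0.34, 2.1], [-1.41, 1.46], [0.24, 2.44], [-1.37, 4.51], [0.17, 1.92], [-2.96, 2.96]. Speed limits (rad/s): [2.39, 2.39, 3.14, 3.14, 3.14, 3.14, 3.14].

INTERFACE

Orientations are given as a rotation vector (axis times angle).
In Python, from bench import r gives the robot as it stands. The module is installed in compiled form; this text tells all that it offers.
- The arm moves only by the tool play_rows, never from a script. Its argument "deltas" is a list of rows, each a list of 3 entries, a list of its own where there are three numbers: the finger opening in mm, from 0 to 85.4, then the shift along the tool's x, y, z in mm, then the turn, a rotation vector about the tool's x, y, z in rad. A call has 1 to 8 rows; each row is the pose to reach, as a shift and turn from the pose measured when the call began, along the tool's axes at that moment; what a row does not reach only later rows make up. A row lasts 1/8 s, in which the tool goes at most 62.5 mm and 10.7 degrees, less where a joint would pass 70% of its speed; a pose out of reach is approached as far as the arm can. A call with a gripper value outside its range is refused whole. The fingers move at their own pace and stop on an object; "squeeze" is the grip in N (left out, the last holds). Time passes only in rows, so rows that repeat a pose let the fingers close. It gives the time, the measured TCP pose, the force and the opening at its end, in the units of the state.
- r.get_obs(): the state, without advancing time (a new reading comes with each control period).
- r.grab_frame(name): name is "scene" or "side" or "wrist"; returns (picture, depth): 384x512x3 uint8, red, green, blue; 384x512 float32, m along the optical axis (not along the pixel's ray), 0 where there is no reading.
- r.camera_model(name): a dict with "mtx" (3x3 intrinsics, pixels), "rvec" (rotation vector, rad) and "tvec" (3), from world to camera coordinates, as OpenCV has them; the wrist camera has in their place "T_tool_cam" (4x4, takes a point from camera to tool coordinates, whose origin is the TCP and whose axes are the flange's). Camera axes: x right, y down, z forward; pixel columns grow to the right and rows downward; lengths in m; the calibration is good to about 2 mm. A picture is of the moment at which its call begins: read the wrist's pose just before it. camera_model takes no time and is no camera call.
- r.hand_in(): hands the job in, once; it reports no verdict.
The state is a dict: "clock": time; "joints": joint angles; "qvel": joint speeds; "tau": joint torques, N m; "tcp_pos": TCP position; "orientation": TCP orientation; "contact_force": force on the tool from outside, world axes, zero at the start; "moment": the same for the moment, N m; "grip_width": finger opening in m.
Only numpy, scipy, OpenCV 4.12 (cv2) and the standard library are available. Lean on these libraries where they do the work, as an engineer would, in place of code of your own. Each camera call takes 0.05 s, during which the arm holds its last target. There are 200 camera calls.

## Working session

There is one attempt and no reset: what is moved stays moved. The work goes in short steps, Python scripts to look and compute and a tool call to move; the robot and the scene stay as the last step left them, time stands still between calls to the robot, and variables do not carry over. Pictures are saved under pics/ and viewed, about 8 in all and at most 12, crops included, and the job is handed in when it is done.

Besides the shell and the picture viewer there is one more tool, called after "Request:" as a command line: name --argument value ..., lists and objects as JSON in quotes. play_rows: Moves the arm, as the interface text tells. Its arguments: {"type":"object","properties":{"deltas":{"type":"array"},"squeeze":{"type":"number"}},"required":["deltas"]}

```bash
mkdir -p pics; cat > h.py <<'E'
import numpy as np, cv2
from bench import r
def cam(n):
    m=r.camera_model(n); K=np.array(m["mtx"],float)
    if "rvec" in m:
        R=cv2.Rodrigues(np.array(m["rvec"],float))[0]; t=np.array(m["tvec"],float).ravel()
        return K,R,t
    o=r.get_obs(); Rt=cv2.Rodrigues(np.array(o["orientation"],float))[0]
    T=np.eye(4);T[:3,:3]=Rt;T[:3,3]=o["tcp_pos"]
    W=np.linalg.inv(T@np.array(m["T_tool_cam"])); return K,W[:3,:3],W[:3,3]
def grab(n,name=None):
    c=cam(n); im,d=r.grab_frame(n)
    if name: cv2.imwrite(f"pics/{name}.png",im[:,:,::-1]); np.savez(f"pics/{name}.npz",im=im,d=d,K=c[0],R=c[1],t=c[2])
    return im,d,c
def cloud(d,c):
    K,R,t=c; v,u=np.mgrid[:d.shape[0],:d.shape[1]]
    p=np.stack([(u-K[0,2])/K[0,0]*d,(v-K[1,2])/K[1,1]*d,d],-1)
    P=(p-t)@R; P[d==0]=np.nan; return P
E
python3 - <<'E'
from h import *
o=r.get_obs(); print(o)
a=[grab(n,n+"0") for n in("scene","side")]
for x in a: print(-x[2][1].T@x[2][2], x[2][0][0,0])
E
```

```text
{'clock': 0.0, 'joints': array([-1.31709742,  0.47777589,  0.0223237 ,  1.5564412 , -0.01149877,
        1.10927424, -0.08310315]), 'qvel': array([ 0.00041703,  0.00030429,  0.00016434, -0.00063949, -0.0003728 ,
       -0.00048235,  0.00099932]), 'tau': array([ 2.22968829e-04, -5.96453261e+01,  1.60793591e+00, -2.81185716e+01,
        1.24165855e-02,  9.54501535e-03, -8.20110614e-06]), 'tcp_pos': array([0.23872027, 0.63075945, 0.23034595]), 'orientation': array([-5.65130915e-01, -3.09014494e+00,  2.76434139e-03]), 'contact_force': array([ 0.19627634, -0.08066111, -0.00524267]), 'moment': array([ 0.08333056,  0.02329649, -0.02488112]), 'grip_width': 0.08533293018162523}
[0.82159955 0.33028386 0.96051947] 393.49765383465336
[ 0.82554887 -1.05106367  0.9416188 ] 465.5982283281704
```

View pics/scene0.png

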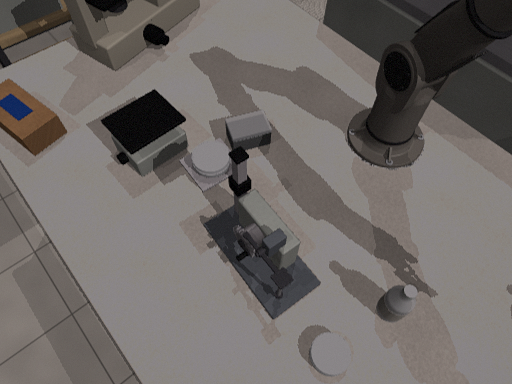

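View pics/side0.png

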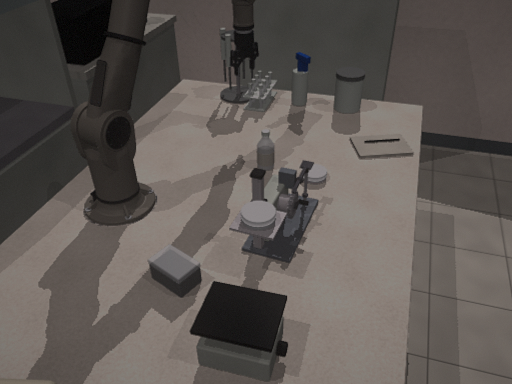

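The scene view shows the black stage at (143,122), the shelf with dishes at (210,160), the wheel near (255,238) and the dark pad near (283,275). In the side view the stage is at (240,313), the shelf at (258,218) and the pad at about (306,166).

```bash
python3 - <<'E'
from h import *
for n,us in(("scene",[(143,122),(125,125),(165,110),(190,175),(226,178),(240,155),(283,275),(278,270),(288,282),(275,240),(255,238),(270,280),(300,285)]),("side",[(240,313),(215,310),(270,310),(243,225),(275,232),(258,212),(306,166),(303,164),(309,167),(287,176),(285,203),(306,185)])):
    z=np.load(f"pics/{n}0.npz"); P=cloud(z["d"],(z["K"],z["R"],z["t"]))
    for u,v in us: print(n,(u,v),z["im"][v,u],np.round(P[v,u],3))
    if n=="scene": c=cv2.resize(z["im"][130:320,180:340],None,fx=5,fy=5*0.63*5/5) if 0 else cv2.resize(z["im"][140:320,180:340],None,fx=3.3,fy=3.3,interpolation=cv2.INTER_CUBIC)
    else: c2=cv2.resize(z["im"][140:260,220:340],None,fx=3.3,fy=3.3,interpolation=cv2.INTER_CUBIC)
    # high points
c2=cv2.copyMakeBorder(c2,0,max(0,c.shape[0]-c2.shape[0]),0,0,0)
o=np.hstack([c,c2])[:,:800]; o=np.clip(o*1.8,0,255).astype(np.uint8); h=o.shape; s=min(800/h[1],600/h[0]); print(h,s)
cv2.imwrite("pics/crop0.png",cv2.resize(o,None,fx=s,fy=s)[:,:,::-1])
E
```

```text
scene (143, 122) [16 13 15] [ 0.583 -0.412  0.13 ]
scene (125, 125) [12 15 15] [ 0.628 -0.43   0.134]
scene (165, 110) [12  9 11] [ 0.513 -0.409  0.132]
scene (190, 175) [73 67 69] [ 0.597 -0.163  0.17 ]
scene (226, 178) [95 89 88] [ 0.535 -0.102  0.168]
scene (240, 155) [12 11 11] [ 0.513 -0.073  0.272]
scene (283, 275) [42 40 44] [0.59  0.163 0.162]
scene (278, 270) [39 38 40] [0.591 0.148 0.161]
scene (288, 282) [49 46 48] [0.594 0.182 0.166]
scene (275, 240) [75 77 83] [0.556 0.097 0.179]
scene (255, 238) [77 72 74] [0.569 0.047 0.123]
scene (270, 280) [61 63 67] [0.581 0.121 0.012]
scene (300, 285) [68 70 74] [0.532 0.178 0.011]
side (240, 313) [23 21 22] [ 0.581 -0.426  0.132]
side (215, 310) [26 24 22] [ 0.524 -0.431  0.128]
side (270, 310) [31 30 31] [ 0.641 -0.396  0.127]
side (243, 225) [75 70 71] [ 0.511 -0.192  0.179]
side (275, 232) [137 129 131] [ 0.595 -0.189  0.173]
side (258, 212) [140 135 137] [ 0.541 -0.159  0.203]
side (306, 166) [60 56 57] [0.599 0.153 0.16 ]
side (303, 164) [58 54 58] [0.588 0.161 0.161]
side (309, 167) [58 55 57] [0.609 0.152 0.159]
side (287, 176) [48 47 50] [0.558 0.077 0.164]
side (285, 203) [93 87 88] [0.573 0.002 0.121]
side (306, 185) [56 54 56] [0.601 0.163 0.082]
(594, 800, 3) 1.0
```

View pics/crop0.png

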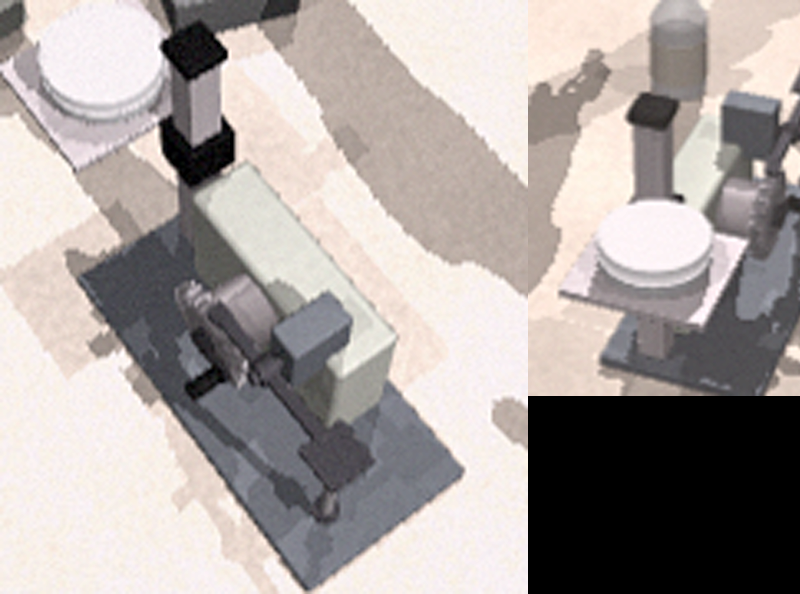

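```bash
cat >> h.py <<'E'
def stage_shelf(im,d,c,shelf_poly_world=None):
    pass
E
python3 - <<'E'
from h import *
for n in("scene","side"):
    z=np.load(f"pics/{n}0.npz"); im=z["im"]; P=cloud(z["d"],(z["K"],z["R"],z["t"]))
    X,Y,Z=P[...,0],P[...,1],P[...,2]
    b=(im.max(2)<45)&(abs(X-.58)<.12)&(abs(Y+.43)<.12)&(abs(Z-.131)<.015)
    b=cv2.erode(b.astype(np.uint8),np.ones((5,5)))>0
    p=P[b]; print(n,"stage",b.sum(),np.median(p,0),p.min(0),p.max(0)); 
    A=np.c_[p[:,:2]-p[:,:2].mean(0),np.ones(len(p))]; print(np.linalg.lstsq(A,p[:,2],rcond=None)[0])
    s=(abs(X-.55)<.1)&(abs(Y+.15)<.09)&(Z>.15)&(Z<.22)
    print(np.histogram(Z[s],bins=np.arange(.15,.22,.003)))
    q=P[s&(Z>.162)&(Z<.186)]; print("shelf",len(q),np.median(q,0),q.min(0),q.max(0))
    pd=(im.max(2)<75)&(Y>.12)&(Y<.2)&(Z>.14)&(Z<.18)&(X>.55)&(X<.65)
    q=P[pd]; print("pad",len(q),np.median(q,0),q.min(0),q.max(0))
    ho=(abs(X-.52)<.08)&(Y>-.05)&(Y<.2)&(Z>.1)&(Z<.3); print("top near",np.nanmax(Z[ho]))
    ax=cv2.minAreaRect(p[:,:2].astype(np.float32)*1000); print(ax)
z=np.load("pics/scene0.npz");P=cloud(z["d"],(z["K"],z["R"],z["t"]))
for uv in((398,300),(408,290),(262,200),(290,250),(203,175)): print(uv,P[uv[1],uv[0]])
# base plate direction
im=z["im"]; 
m=(abs(P[...,2]-.012)<.008)&(im.max(2)<95)&(abs(P[...,1]-.1)<.2)&(abs(P[...,0]-.58)<.15)
k,l,st,ce=cv2.connectedComponentsWithStats(m.astype(np.uint8)); i=1+st[1:,4].argmax()
print("base",st[i],cv2.minAreaRect(P[l==i][:,:2].astype(np.float32)*1000))
o=r.get_obs(); print(cv2.Rodrigues(o["orientation"])[0].round(3), r.grip_point_offset)
E
```

```text
scene stage 2012 [ 0.58420534 -0.42065499  0.1320336 ] [ 0.49603248 -0.48712051  0.12694285] [ 0.66265085 -0.34437836  0.13920247]
[0.00224919 0.0029747  0.13206315]
(array([  9,   5,   9,   8,   4,  13,  24,  47, 408, 288,  39,  20,  32,
        65,  32,  29,  22,  92, 680, 230,  13,  11,  11]), array([0.15 , 0.153, 0.156, 0.159, 0.162, 0.165, 0.168, 0.171, 0.174,
       0.177, 0.18 , 0.183, 0.186, 0.189, 0.192, 0.195, 0.198, 0.201,
       0.204, 0.207, 0.21 , 0.213, 0.216, 0.219]))
shelf 843 [ 0.57082535 -0.11916395  0.17659109] [ 0.47492882 -0.21435022  0.16276913] [ 0.60092751 -0.06016329  0.18598373]
pad 351 [0.59586055 0.16137555 0.16273383] [0.577723   0.12008287 0.15166408] [0.61479335 0.1835797  0.16697136]
top near 0.18111627578076836
((579.7089233398438, -416.2211608886719), (163.54489135742188, 140.7018280029297), 1.7640529870986938)
side stage 3573 [ 0.58696959 -0.42885402  0.12945111] [ 0.49601086 -0.50023835  0.12445876] [ 0.66758194 -0.35323681  0.13481082]
[0.00032056 0.00024518 0.129429  ]
(array([  0,   0,   0,   0,   1,  22,  61, 269, 272,  36,  26,  30,  60,
    
[... 359 characters left out ...]
.18597978]
pad 103 [0.59889969 0.15464079 0.15989884] [0.58093228 0.12071023 0.15091456] [0.61679998 0.18407577 0.1634455 ]
top near 0.17873452635319825
((581.489013671875, -426.5230712890625), (168.07327270507812, 144.02371215820312), 1.770797610282898)
(398, 300) [0.42435826 0.35517042 0.11680174]
(408, 290) [0.40717459 0.35416825 0.15005644]
(262, 200) [ 0.49520495 -0.01438545  0.13509442]
(290, 250) [0.5281425  0.12222698 0.12589418]
(203, 175) [ 0.57666057 -0.13562296  0.18219281]
base [ 206  206  115  113 3614] ((554.0165405273438, 50.401710510253906), (302.7646484375, 150.19284057617188), 86.8777847290039)
[[-0.935  0.354 -0.001]
 [ 0.354  0.935 -0.002]
 [-0.    -0.002 -1.   ]] 0.0187
```

D is about 44.6 mm, and both views agree, so 6 notches (47.1 mm) should be best. The pad is at about (0.597, 0.165, 0.161). I'll shut the fingers and go above it.

Request:
play_rows --deltas '[[0,[-30,-19,0],[0,0,0]],[0,[-75,-46,0],[0,0,0]],[0,[-125,-77,0],[0,0,0]],[0,[-175,-108,0],[0,0,0]],[0,[-225,-139,0],[0,0,0]],[0,[-275,-170,0],[0,0,0]],[0,[-325,-201,0],[0,0,0]],[0,[-370,-229,0],[0,0,0]]]' --squeeze 20

```text
clock: 1.1
tcp_pos: [0.5047, 0.2835, 0.2306]
orientation: [-0.566, -3.09, 0.003]
contact_force: [-0.1, 0.4, 0.7]
grip_width: -0.0
```

Request:
play_rows --deltas '[[0,[-40,-25,0],[0,0,0]],[0,[-80,-49,3],[0,0,0]],[0,[-110,-68,5],[0,0,0]],[0,[-130,-80,5],[0,0,0]],[0,[-130,-80,5],[0,0,0]],[0,[-130,-80,5],[0,0,0]]]'

```text
clock: 1.85
tcp_pos: [0.597, 0.1638, 0.2255]
orientation: [-0.564, -3.089, 0.003]
contact_force: [-0.2, 0.6, -0.3]
grip_width: 0.0001
```

```bash
python3 - <<'E'
from h import *
o=r.get_obs(); print({k:np.round(o[k],4) for k in("clock","tcp_pos","orientation","contact_force","grip_width")})
print(cv2.Rodrigues(o["orientation"])[0].round(3))
im,d,c=grab("wrist","w1"); P=cloud(d,c)
K,R,t=c
q=R@np.array([.597,.165,.161])+t; print("pad px",K@q/q[2])
q=R@np.append(o["tcp_pos"][:2],.161)+t; print("tcp px",K@q/q[2])
pd=(P[...,1]>.1)&(P[...,1]<.21)&(P[...,2]>.14)&(P[...,2]<.175)&(abs(P[...,0]-.6)<.05)
p=P[pd];print(len(p)); 
if len(p): print(p.min(0),p.max(0),np.median(p,0))
E
```

```text
{'clock': np.float64(1.85), 'tcp_pos': array([0.597 , 0.1638, 0.2255]), 'orientation': array([-5.643e-01, -3.089e+00,  2.700e-03]), 'contact_force': array([-0.1797,  0.6246, -0.2679]), 'grip_width': np.float64(0.0001)}
[[-0.935  0.354 -0.002]
 [ 0.354  0.935 -0.001]
 [ 0.001 -0.002 -1.   ]]
pad px [256.19848999 205.29625088   1.        ]
tcp px [254.7124469  205.84880707   1.        ]
3877
[0.55008808 0.10001732 0.14002259] [0.61493646 0.18359855 0.17498662] [0.59069867 0.15225025 0.16079268]
```

View pics/w1.png

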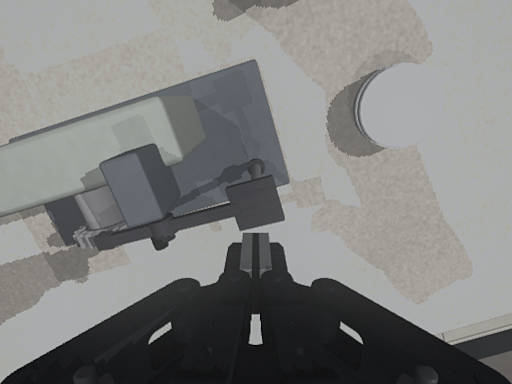

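The wrist view shows the pad centred at about (257,202), and the TCP projects to (255,206), so it's well aligned. Descending to about 6 mm above it.

Request:
play_rows --deltas '[[0,[0,-1,20],[0,0,0]],[0,[0,-1,42],[0,0,0]],[0,[0,-1,54],[0,0,0]],[0,[0,-1,58],[0,0,0]],[0,[0,-1,58],[0,0,0]],[0,[0,-1,58],[0,0,0]]]'

```text
clock: 2.65
tcp_pos: [0.597, 0.1634, 0.1684]
orientation: [-0.563, -3.09, 0.001]
contact_force: [0.4, 0.1, 0.7]
grip_width: 0.0002
```

```bash
python3 - <<'E'
from h import *
o=r.get_obs(); print(o["clock"],o["tcp_pos"],o["contact_force"])
for i in range(6):
    grab("side"); o=r.get_obs(); print(o["tcp_pos"][2],o["contact_force"])
E
```

```text
2.65 [0.59698279 0.16335578 0.16838923] [0.41364548 0.08748398 0.66739435]
0.16836863204352187 [ 0.66873766 -0.30712742 -0.0237179 ]
0.1682431950822873 [ 0.82303064 -0.25140861  0.13286681]
0.16815265518089678 [0.12691609 0.74681928 0.34982152]
0.16801116686079545 [ 0.11590377  0.85975934 -0.02456115]
0.16792310453064377 [ 0.01412435  0.85319938 -0.04379254]
0.16783110170492815 [-0.84776234 -0.13385727 -1.10314272]
```

Request:
play_rows --deltas '[[0,[0,0,2],[0,0,0]],[0,[0,0,3],[0,0,0]],[0,[0,0,3],[0,0,0]]]'

```text
clock: 3.32
tcp_pos: [0.5965, 0.1631, 0.1646]
orientation: [-0.563, -3.089, 0.003]
contact_force: [0.0, 0.4, 0.3]
grip_width: -0.0001
```

Request:
play_rows --deltas '[[0,[0,0,1],[0,0,0]],[0,[0,0,1.5],[0,0,0]],[0,[0,0,1.5],[0,0,0]]]'

```text
clock: 3.7
tcp_pos: [0.5964, 0.1631, 0.1631]
orientation: [-0.563, -3.089, 0.003]
contact_force: [1.0, -0.9, 0.6]
grip_width: 0.0002
```

Request:
play_rows --deltas '[[0,[0,0,1],[0,0,0]],[0,[0,0,1],[0,0,0]],[0,[0,0,1],[0,0,0]]]'

```text
clock: 4.08
tcp_pos: [0.5966, 0.1631, 0.1621]
orientation: [-0.563, -3.089, 0.002]
contact_force: [0.0, 0.5, 0.4]
grip_width: 0.0002
```

Request:
play_rows --deltas '[[0,[0,0,1],[0,0,0]],[0,[0,0,1],[0,0,0]],[0,[0,0,1],[0,0,0]]]'

```text
clock: 4.45
tcp_pos: [0.5967, 0.1632, 0.1614]
orientation: [-0.563, -3.09, 0.002]
contact_force: [-1.0, 0.4, 3.9]
grip_width: 0.0
```

Contact came at about z = 0.1617 (3.9 N). Pressing on in small steps.

Request:
play_rows --deltas '[[0,[0,0,1],[0,0,0]],[0,[0,0,2],[0,0,0]],[0,[0,0,2],[0,0,0]]]'

```text
clock: 4.82
tcp_pos: [0.5967, 0.1634, 0.1594]
orientation: [-0.563, -3.09, 0.002]
contact_force: [-0.5, 0.5, 2.9]
grip_width: -0.0001
```

Request:
play_rows --deltas '[[0,[0,0,1],[0,0,0]],[0,[0,0,2],[0,0,0]],[0,[0,0,2],[0,0,0]]]'

```text
clock: 5.2
tcp_pos: [0.5967, 0.1636, 0.1573]
orientation: [-0.563, -3.09, 0.001]
contact_force: [-1.6, 1.1, 4.6]
grip_width: 0.0002
```

Request:
play_rows --deltas '[[0,[0,0,1],[0,0,0]],[0,[0,0,1.5],[0,0,0]],[0,[0,0,1.5],[0,0,0]]]'

```text
clock: 5.58
tcp_pos: [0.5967, 0.1638, 0.1557]
orientation: [-0.563, -3.09, 0.001]
contact_force: [0.1, 2.1, 4.5]
grip_width: -0.0
```

Request:
play_rows --deltas '[[0,[0,0,0.7],[0,0,0]],[0,[0,0,1.2],[0,0,0]],[0,[0,0,1.2],[0,0,0]]]'

```text
clock: 5.95
tcp_pos: [0.5967, 0.1638, 0.1546]
orientation: [-0.563, -3.09, 0.001]
contact_force: [-0.8, 1.3, 5.0]
grip_width: 0.0001
```

```bash
cat >> h.py <<'E'
def D():
    im,d,c=grab("side"); t=r.get_obs(); P=cloud(d,c); X,Y,Z=P[...,0],P[...,1],P[...,2]
    st=(im.max(2)<45)&(abs(X-.585)<.07)&(abs(Y+.425)<.06)&(abs(Z-.131)<.015)
    zs=np.median(Z[st])
    # dish lid top: highest dense level in a window, is fixed above the plate
    s=(abs(X-.54)<.035)&(abs(Y+.15)<.035)&(Z>.1)&(Z<.225)
    hh=Z[s]; top=np.median(hh[hh>np.percentile(hh,90)-.006])
    e=(X>.49)&(X<.60)&(Y>-.215)&(Y<-.19)&(Z>.1)&(Z<.19)
    return t["clock"],t["tcp_pos"][2],t["contact_force"][2],(top-zs)*1e3,(np.median(Z[e])-zs)*1e3
E
python3 - <<'E'
from h import *
for i in range(2): print(np.round(D(),4))
E
```

```text
[ 6.      0.1546  5.3765 74.2877 45.0529]
[ 6.05    0.1546  4.2538 74.4088 45.0156]
```

Request:
play_rows --deltas '[[0,[0,0,0.6],[0,0,0]],[0,[0,0,0.6],[0,0,0]],[0,[0,0,0.6],[0,0,0]]]'

```text
clock: 6.42
tcp_pos: [0.5967, 0.1638, 0.1538]
orientation: [-0.563, -3.09, 0.001]
contact_force: [-0.6, 2.5, 4.0]
grip_width: -0.0001
```

```bash
python3 - <<'E'
from h import *
for i in range(3): print(np.round(D(),4))
E
```

```text
[ 6.475   0.1538  1.8555 72.312  43.2859]
[ 6.525   0.1539  1.992  71.9703 42.7458]
[ 6.575   0.1539  2.5745 71.649  42.4077]
```

Request:
play_rows --deltas '[[0,[0,0,0.3],[0,0,0]],[0,[0,0,0.3],[0,0,0]],[0,[0,0,0.3],[0,0,0]],[0,[0,0,0.3],[0,0,0]],[0,[0,0,0.3],[0,0,0]],[0,[0,0,0.3],[0,0,0]],[0,[0,0,0.3],[0,0,0]],[0,[0,0,0.3],[0,0,0]]]'

```text
clock: 7.58
tcp_pos: [0.5967, 0.1638, 0.1536]
orientation: [-0.563, -3.09, 0.001]
contact_force: [-0.7, 1.9, 3.0]
grip_width: -0.0002
```

```bash
python3 - <<'E'
from h import *
for i in range(2): print(np.round(D(),4))
E
```

```text
[ 7.625   0.1536  2.9783 64.1124 35.191 ]
[ 7.675   0.1536  2.136  63.8127 35.1871]
```

Request:
play_rows --deltas '[[0,[0,0,0],[0,0,0]],[0,[0,0,0],[0,0,0]],[0,[0,0,0],[0,0,0]],[0,[0,0,0],[0,0,0]],[0,[0,0,0],[0,0,0]],[0,[0,0,0],[0,0,0]],[0,[0,0,0],[0,0,0]],[0,[0,0,0],[0,0,0]]]'

```text
clock: 8.68
tcp_pos: [0.5967, 0.1638, 0.1536]
orientation: [-0.563, -3.09, 0.001]
contact_force: [-0.3, 1.1, 3.6]
grip_width: -0.0
```

Request:
play_rows --deltas '[[0,[0,0,0],[0,0,0]],[0,[0,0,0],[0,0,0]],[0,[0,0,0],[0,0,0]],[0,[0,0,0],[0,0,0]],[0,[0,0,0],[0,0,0]],[0,[0,0,0],[0,0,0]],[0,[0,0,0],[0,0,0]],[0,[0,0,0],[0,0,0]]]'

```text
clock: 9.68
tcp_pos: [0.5967, 0.1638, 0.1536]
orientation: [-0.563, -3.09, 0.001]
contact_force: [-0.6, 1.5, 3.7]
grip_width: -0.0003
```

```bash
python3 - <<'E'
from h import *
for i in range(2): print(np.round(D(),4))
E
```

```text
[ 9.725   0.1536  3.6419 49.2438 20.8923]
[ 9.775   0.1536  2.209  48.9912 20.6956]
```

Request:
play_rows --deltas '[[0,[0,0,0],[0,0,0]],[0,[0,0,0],[0,0,0]],[0,[0,0,0],[0,0,0]],[0,[0,0,0],[0,0,0]],[0,[0,0,0],[0,0,0]],[0,[0,0,0],[0,0,0]],[0,[0,0,0],[0,0,0]],[0,[0,0,0],[0,0,0]]]'

```text
clock: 10.78
tcp_pos: [0.5967, 0.1638, 0.1536]
orientation: [-0.562, -3.09, 0.001]
contact_force: [-0.3, 1.7, 3.6]
grip_width: -0.0
```

Request:
play_rows --deltas '[[0,[0,0,0],[0,0,0]],[0,[0,0,0],[0,0,0]],[0,[0,0,0],[0,0,0]]]'

```text
clock: 11.15
tcp_pos: [0.5967, 0.1638, 0.1536]
orientation: [-0.563, -3.09, 0.001]
contact_force: [0.3, 0.7, 1.8]
grip_width: -0.0001
```

```bash
python3 - <<'E'
from h import *
print(np.round(D(),4))
E
```

```text
[11.2     0.1536  2.3126 38.7781 10.6889]
```

Request:
play_rows --deltas '[[0,[0,0,0],[0,0,0]],[0,[0,0,0],[0,0,0]],[0,[0,0,0],[0,0,0]],[0,[0,0,0],[0,0,0]],[0,[0,0,0],[0,0,0]],[0,[0,0,0],[0,0,0]],[0,[0,0,-20],[0,0,0]],[0,[0,0,-45],[0,0,0]]]'

```text
clock: 12.2
tcp_pos: [0.596, 0.1628, 0.1979]
orientation: [-0.563, -3.088, 0.005]
contact_force: [-0.2, -0.3, 0.1]
grip_width: -0.0001
```

Request:
play_rows --deltas '[[0,[0,0,-15],[0,0,0]],[0,[0,0,-20],[0,0,0]],[0,[0,0,-20],[0,0,0]],[0,[0,0,-20],[0,0,0]],[0,[0,0,-20],[0,0,0]],[0,[0,0,-20],[0,0,0]],[0,[0,0,-20],[0,0,0]],[0,[0,0,-20],[0,0,0]]]'

```text
clock: 13.2
tcp_pos: [0.596, 0.1628, 0.2179]
orientation: [-0.563, -3.088, 0.005]
contact_force: [0.0, -0.7, 0.3]
grip_width: -0.0002
```

Request:
play_rows --deltas '[[0,[0,0,0],[0,0,0]],[0,[0,0,0],[0,0,0]],[0,[0,0,0],[0,0,0]],[0,[0,0,0],[0,0,0]],[0,[0,0,0],[0,0,0]],[0,[0,0,0],[0,0,0]],[0,[0,0,0],[0,0,0]],[0,[0,0,0],[0,0,0]]]'

```text
clock: 14.2
tcp_pos: [0.596, 0.1628, 0.2179]
orientation: [-0.563, -3.088, 0.005]
contact_force: [-0.8, 0.2, 0.2]
grip_width: 0.0001
```

```bash
python3 - <<'E'
from h import *
for i in range(4): print(np.round(D(),4))
for n in("scene","side"):
    im,d,c=grab(n,n+"1"); P=cloud(d,c); X,Y,Z=P[...,0],P[...,1],P[...,2]
    st=(im.max(2)<45)&(abs(X-.585)<.07)&(abs(Y+.425)<.06)&(abs(Z-.131)<.015)
    s=(X>.48)&(X<.605)&(Y>-.22)&(Y<-.06)&(Z>.115)&(Z<.145)
    print(n,np.median(Z[st]),np.histogram(Z[s],bins=np.arange(.115,.146,.003)),np.median(Z[s]))
    pd=(im.max(2)<75)&(Y>.15)&(Y<.185)&(Z>.14)&(Z<.18)&(X>.575)&(X<.62); print("pad",np.median(Z[pd]))
im,d,c=grab("wrist"); im=np.clip(im*1.3,0,255).astype(np.uint8); cv2.imwrite("pics/w2.png",im[:,:,::-1])
E
```

```text
[14.25    0.2179 -0.8298 27.0032 -1.3052]
[14.3     0.2179  0.969  26.971  -0.9913]
[14.35    0.2179  0.2185 26.902  -0.9083]
[14.4     0.2179  0.3506 26.9774 -0.9382]
scene 0.1319731368037426 (array([  8,   4,  25,  58, 366, 248,  22,  18,  41,  47]), array([0.115, 0.118, 0.121, 0.124, 0.127, 0.13 , 0.133, 0.136, 0.139,
       0.142, 0.145])) 0.1298185949744329
pad 0.1631596084660022
side 0.12949771247864117 (array([  2,  21,  61, 274, 240,  38,  19,  34,  59,  44]), array([0.115, 0.118, 0.121, 0.124, 0.127, 0.13 , 0.133, 0.136, 0.139,
       0.142, 0.145])) 0.1272712712804034
pad 0.1604325762686976
```

View pics/w2.png

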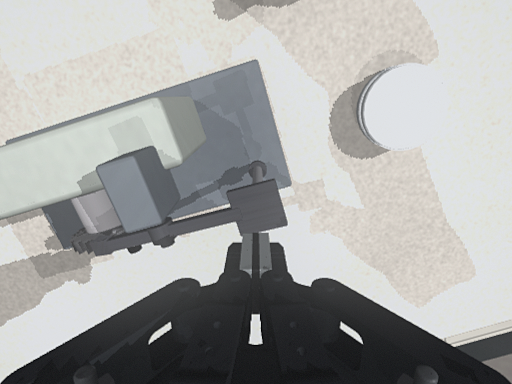

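The wrist view shows the pad free at (258,206) with the fingers well above it. The shelf is steady 2.2 mm below the stage in both views. The pad is back at its rest height (0.163 now against 0.1627 before, scene view), so the pawl is home. Handing in.

```bash
python3 -c "
from bench import r
print(r.hand_in())"
```

```text
the job is handed in; nothing more can be done
None
```

The shelf is down and locked about 2.2 mm below the stage's top, inside the one-notch limit, and the job is handed in. I don't have a verdict, because hand-in reports none.

- **What I did:** I pressed the pawl's pad about 8 mm from first contact. Readings between moves stayed under about 5.5 N, and I saw no steep rise that would suggest the stop screw. I let the shelf sink about 47 mm (six notches) at about 7 mm/s. Then I lifted the fingers clear; they end about 55 mm above the pad.
- **Shelf level:** it started about 44.6 mm above the stage. Both fixed cameras agree on the final 2.2 mm. A rougher side-camera reading of one edge strip of the plate gave about 1 mm below.
- **Locked and still:** four readings over the last 0.2 s changed by about 0.1 mm. The pad is back at its starting height to within about 0.5 mm, so I take the pawl to be fully home. I did not measure the nose itself.
- **Time and surroundings:** it took about 14.6 s. No bystander was approached closely.

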